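# Find the ripe cheese by pressing its top and box it

### The job

Three small bark-bound cheeses stand on the slatted wooden board; they look alike, but one is still young and hard, one is ripe, and one is past its best and slack. Press their tops gently with closed fingertips, about 5 mm in and never more than 8 mm, to feel which one is ripe: it gives with a middling resistance. Lift that one by its bark band with a light grip, set it down softly and upright in the open round wooden box, let go, and bed it with one more press of about 5 mm on its top, which must give as before. Leave the other two standing on their board and do not disturb the box's lid or the price card.

Things in the scene. Friction and masses are not known exactly. Their poses are not given: they have to be found in the camera images.
- ripening_board: slatted light-wood board, 104 x 330 mm and 20 mm high, fixed; its long side runs along its y axis, across the robot's front; origin at the centre of its underside. The three cheeses stand on it in a row, about 105 mm apart; which is the ripe one changes from time to time. Behind the board stands a fixed wire slicer with a raised bow and wooden handle, up to 170 mm high, its nearest parts 15 to 60 mm from the board's rear edge
- cheese_a: one of three look-alike cheeses in a stiff dark bark band: a drum 60 mm across the band, band 46 mm high (firm, grip it here, across the drum, with 10 to 20 N a finger); origin at the centre of its underside, z up. The pale top, 50 mm across, almost flat, stands 6 to 12 mm above the band's upper edge, differently on each cheese and not known beforehand, so feel for it. The bottom edge of the drum is slightly bevelled. About 0.25 kg
- rind_a (a joint): how far the top of cheese_a is pressed in, m: 0 untouched, growing downward; it springs back. Pressed straight down near its middle it resists at once (1.4 N or more at first touch) and then more with depth. At 5 mm a slack, overripe cheese pushes back with about 2 N, a ripe one with about 6 N, a young one with about 13 N (there is one of each); more than 8 mm (0.008) splits the rind
- cheese_b: one of three look-alike cheeses in a stiff dark bark band: a drum 60 mm across the band, band 46 mm high (firm, grip it here, across the drum, with 10 to 20 N a finger); origin at the centre of its underside, z up. The pale top, 50 mm across, almost flat, stands 6 to 12 mm above the band's upper edge, differently on each cheese and not known beforehand, so feel for it. The bottom edge of the drum is slightly bevelled. About 0.25 kg
- rind_b (a joint): how far the top of cheese_b is pressed in, m: 0 untouched, growing downward; it springs back. Pressed straight down near its middle it resists at once (1.4 N or more at first touch) and then more with depth. At 5 mm a slack, overripe cheese pushes back with about 2 N, a ripe one with about 6 N, a young one with about 13 N (there is one of each); more than 8 mm (0.008) splits the rind
- cheese_c: one of three look-alike cheeses in a stiff dark bark band: a drum 60 mm across the band, band 46 mm high (firm, grip it here, across the drum, with 10 to 20 N a finger); origin at the centre of its underside, z up. The pale top, 50 mm across, almost flat, stands 6 to 12 mm above the band's upper edge, differently on each cheese and not known beforehand, so feel for it. The bottom edge of the drum is slightly bevelled. About 0.25 kg
- rind_c (a joint): how far the top of cheese_c is pressed in, m: 0 untouched, growing downward; it springs back. Pressed straight down near its middle it resists at once (1.4 N or more at first touch) and then more with depth. At 5 mm a slack, overripe cheese pushes back with about 2 N, a ripe one with about 6 N, a young one with about 13 N (there is one of each); more than 8 mm (0.008) splits the rind
- cheese_box: open round box of thin light wood without its lid, 70 mm across, 20 mm high, loose (0.15 kg), standing on the counter; walls 3.2 mm, so the opening is 63.6 mm across; floor 4 mm thick, so the cavity is 16 mm deep and a seated cheese's band stands 30 mm above the box's rim; origin at the centre of its underside, z up
- box_lid: the box's round wooden lid, 77 mm across, 14 mm high, lying on the counter; not needed; origin at the centre of its underside
- price_stand: price card on a weighted foot, 75 mm wide, 106 mm high, standing on the counter; leave it alone; origin at the centre of its underside
There are look-alikes about, which are no part of the job. Leave any yellow look-alike of the cheese_a alone.

How it is judged:
On the way, in this order (a step that is already met when the one before it is completed fails the run):
1. the ripe cheese has been found by feel: a top pressed in by 3.5 to 7.5 mm pushes back with 4 to 9 N (((value of joint rind_a between 0.0035 and 0.0075 m and contact force between the fingers and cheese_a between 4 and 9 N) or (value of joint rind_b between 0.0035 and 0.0075 m and contact force between the fingers and cheese_b between 4 and 9 N) or (value of joint rind_c between 0.0035 and 0.0075 m and contact force between the fingers and cheese_c between 4 and 9 N))), for 0.15 s.
2. one cheese is lifted at least 25 mm clear of the board (z of any of cheese_a, cheese_b, cheese_c in the frame of ripening_board above 0.045 m), for 0.1 s.
3. the cheese in the box is bedded: its top, pressed in by 3.5 to 7.5 mm, pushes back with 4 to 9 N as a ripe one does (((horizontal distance between cheese_a and cheese_box below 0.005 m and z of cheese_a in the frame of cheese_box between 0.002 and 0.006 m and value of joint rind_a between 0.0035 and 0.0075 m and contact force between the fingers and cheese_a between 4 and 9 N) or (horizontal distance between cheese_b and cheese_box below 0.005 m and z of cheese_b in the frame of cheese_box between 0.002 and 0.006 m and value of joint rind_b between 0.0035 and 0.0075 m and contact force between the fingers and cheese_b between 4 and 9 N) or (horizontal distance between cheese_c and cheese_box below 0.005 m and z of cheese_c in the frame of cheese_box between 0.002 and 0.006 m and value of joint rind_c between 0.0035 and 0.0075 m and contact force between the fingers and cheese_c between 4 and 9 N))), for 0.15 s.
At the end, for the whole second after the job is handed in: One cheese, the ripe one, rests released in the round box: centred within 5 mm, upright within 3 degrees, its foot on the box floor within 2 mm, the box level on the counter. The other two stand upright on the board within 25 mm of where they were, and no top is pressed in (angle between cheese_box's own z axis and vertical below 0.05 rad and height (world z) of cheese_box below 0.004 m and value of joint each of rind_a, rind_b, rind_c below 0.0015 m and angle between each of cheese_a, cheese_b, cheese_c's own z axis and vertical below 0.06 rad and ((horizontal distance between cheese_a and cheese_box below 0.005 m and z of cheese_a in the frame of cheese_box between 0.002 and 0.006 m and linear speed of cheese_a below 0.02 m/s and distance of each of cheese_b, cheese_c from where it was at the start of the episode below 0.025 m) or (horizontal distance between cheese_b and cheese_box below 0.005 m and z of cheese_b in the frame of cheese_box between 0.002 and 0.006 m and linear speed of cheese_b below 0.02 m/s and distance of each of cheese_a, cheese_c from where it was at the start of the episode below 0.025 m) or (horizontal distance between cheese_c and cheese_box below 0.005 m and z of cheese_c in the frame of cheese_box between 0.002 and 0.006 m and linear speed of cheese_c below 0.02 m/s and distance of each of cheese_a, cheese_b from where it was at the start of the episode below 0.025 m))); the robot touches nothing.
It fails at once if the top of a cheese is pressed in by more than 8 mm (the rind splits) (value of joint any of rind_a, rind_b, rind_c above 0.008 m).
It fails at once if a cheese is gripped by the fingers with more than 60 N in all, 30 N a finger (band and paste are crushed) (contact force between the fingers and cheese_a above 60 N or contact force between the fingers and cheese_b above 60 N or contact force between the fingers and cheese_c above 60 N).
It fails at once if a cheese is dropped or rammed on the box (over 30 N) (contact force between any of cheese_a, cheese_b, cheese_c and cheese_box above 30 N).
It fails at once if more than one cheese is moved off its place (over 35 mm), or one is tipped by more than 30 degrees (distance of each of cheese_a, cheese_b from where it was at the start of the episode above 0.035 m or distance of each of cheese_a, cheese_c from where it was at the start of the episode above 0.035 m or distance of each of cheese_b, cheese_c from where it was at the start of the episode above 0.035 m or angle between any of cheese_a, cheese_b, cheese_c's own z axis and vertical above 0.52 rad).
It fails at once if the box's lid or the price stand is shifted by more than 30 mm (distance of any of price_stand, box_lid from where it was at the start of the episode above 0.03 m).
It also fails if it takes over 67 s, if anything falls off the work surface, if the arm or the gripper's body presses on something with over 40 N, if the wrist force passes 120 N, or if a joint passes its speed limit or range.

### The arm

A 6-joint arm with a two-finger parallel gripper is mounted at the origin on a cart in front of the work surface, level with it; the furniture and walls round the work are solid. World frame = base frame: x ahead of the robot, y to its left, z up, the work surface at z = 0. Lengths are in m, angles in rad, forces in N, time in s.
With the tool pointing down it reaches from about 0.25 to 0.725 m from the base axis. Payload 4 kg.
Tool frame: the origin (TCP) lies midway between the tips of the shut fingers; the grasp point (between the pads) lies 19 mm behind it; z points along the fingers, y is the line along which they close (so a half turn about z gives the same grasp; the last joint's range is limited). The gripper opens to 85 mm and grips with 20 to 120 N. Pads are 22 mm wide; open, the fingers measure 114 mm over their backs; the gripper's body (76 mm by 85 mm) begins 54 mm behind the grasp point. The pads swing forward as they close: fully open they stand 13 mm farther back than shut.
Start: joints at [1.262, 0.241, 0.005, 1.335, 0, 1.571], TCP at [0.152, 0.476, 0.231] pointing down, gripper open.
Joint ranges: [-2.72, 2.72], [-1.05, 1.87], [-1.09, 1.28], [-1.99, 2.15], [-1.42, 1.44], [-3.14, 3.14]. Speed limits (rad/s): [2.79, 2.79, 3.14, 3.14, 3.14, 3.14].

### API

Orientations are given as a unit quaternion [x, y, z, w].
In Python, from workcell import monitor, vision, job gives the robot as it stands.
- The arm moves only by the tool move_arm, never from a script. Its argument "moves" is a list that holds one entry, the list of rows, each a list of 5 numbers: the shift along the world's x, y, z in m, then the turn about the world's z in degrees, then the opening in per cent of the stroke, from 0 (shut) to 100 (fully open). In form: [[[x, y, z, turn, gripper], ...]]. A call has 1 to 5 rows; each row is the pose to reach, as a shift and turn from the pose commanded when the call began; what a row does not reach only later rows make up. A row lasts 1/8 s, in which the tool goes at most 62.5 mm and 10.7 degrees, less where a joint would pass 70% of its speed; a pose out of reach is approached as far as the arm can. A call with a gripper value outside its range is refused whole. The fingers move at their own pace and stop on an object; the grip force is fixed at half the most. Time passes only in rows, so rows that repeat a pose let the fingers close. It gives the time, the measured TCP pose, the force, the opening and the grip force at its end, in the units of the state.
- monitor.get_obs(): the state, without advancing time (a new reading comes with each control period).
- vision.camera(name): name is "scene" or "top" or "wrist"; returns a dict with "color" (400x640x3 uint8, red, green, blue), "camera_matrix" (3x3 intrinsics, pixels), "eye" and "attitude" of the camera in the world; the wrist camera has in their place "hand_eye" (4x4, takes a point from camera to tool coordinates, whose origin is the TCP and whose axes are the flange's). Camera axes: x right, y up, looking along -z (the intrinsics and any distortion apply to the point x, -y, -z); pixel columns grow to the right and rows downward; lengths in m; the calibration is good to about 2 mm. A picture is of the moment at which its call begins: read the wrist's pose just before it. There is no depth.
- job.job_done(): hands the job in; it is judged then, once.
The state is a dict: "clock": time; "joint_pos": joint angles; "joint_vel": joint speeds; "tau": joint torques, N m; "eef_pos": TCP position; "tool_rot": TCP orientation; "ft_force": force on the tool from outside, world axes, zero at the start; "ft_torque": the same for the moment, N m; "grip_width": finger opening in m; "grasp_force": force on a finger pad.
Only numpy, scipy, OpenCV 4.12 (cv2) and the standard library are available. Lean on these libraries where they do the work, as an engineer would, in place of code of your own. Each camera call takes 0.05 s, during which the arm holds its last target. There are 200 camera calls.

## Working session

There is one attempt and no reset: what is moved stays moved. The work goes in short steps, Python scripts to look and compute and a tool call to move; the robot and the scene stay as the last step left them, time stands still between calls to the robot, and variables do not carry over. Pictures are saved under pics/ and viewed, at most 12 in all, crops included, and the job is handed in when it is done.

Besides the shell and the picture viewer there is one more tool, called after "Call:" in YAML: its name, and indented under it one key for each argument. move_arm: Moves the arm, as the interface text tells. Its arguments: {"type":"object","properties":{"moves":{"type":"array","items":{"type":"array","items":{"type":"array","items":{"type":"number"}}}}},"required":["moves"]}

```bash
mkdir -p pics; cat > h.py <<'E'
import numpy as np,cv2
from workcell import monitor,vision,job
from scipy.spatial.transform import Rotation as R
def cam(n):
    o=monitor.get_obs(); c=vision.camera(n); K=np.array(c["camera_matrix"])
    if n=="wrist":
        H=np.array(c["hand_eye"]); Rt=R.from_quat(o["tool_rot"]).as_matrix()
        M=Rt@H[:3,:3]; e=np.array(o["eef_pos"])+Rt@H[:3,3]
    else:
        e=np.array(c["eye"]); a=np.array(c["attitude"]); M=a if a.shape==(3,3) else R.from_quat(a).as_matrix()
    return c["color"],K,M,e,c
def ray(px,K,M,e,z):
    d=np.linalg.inv(K)@np.array([px[0],px[1],1.]); d=M@np.array([d[0],-d[1],-d[2]])
    return e+d*(z-e[2])/d[2]
E
python3 - <<'E'
from h import *
for n in("top","scene"):
    im,K,M,e,c=cam(n); cv2.imwrite(f"pics/{n}0.png",im[...,::-1])
    print(n,c.keys(),K.tolist(),e,M.round(3).tolist())
    np.savez(n+"0.npz",im=im,K=K,M=M,e=e)
print(monitor.get_obs())
E
```

```text
top dict_keys(['color', 'camera_matrix', 'eye', 'attitude']) [[415.0785404110438, 0.0, 321.26603542315223], [0.0, 415.0785404110438, 188.09323247776797], [0.0, 0.0, 1.0]] [0.49131071 0.24060486 0.94835361] [[0.016, 0.984, -0.18], [-1.0, 0.013, -0.019], [-0.016, 0.18, 0.984]]
scene dict_keys(['color', 'camera_matrix', 'eye', 'attitude']) [[483.4419984620014, 0.0, 315.44013170087504], [0.0, 483.4419984620014, 199.61626317316666], [0.0, 0.0, 1.0]] [0.20971451 0.67160839 0.73835259] [[-0.7, 0.536, -0.472], [-0.714, -0.515, 0.475], [0.011, 0.669, 0.743]]
{'clock': 0.1, 'joint_pos': array([1.26203253e+00, 2.41341789e-01, 3.86013659e-03, 1.33520911e+00,
       1.80645600e-05, 1.57082223e+00]), 'joint_vel': array([-0.00053125, -0.00181039,  0.00109689,  0.00040598,  0.00096588,
       -0.00044776]), 'tau': array([ 7.45053621e-04, -3.73136759e+01,  2.53009880e+01,  1.08577078e-02,
        3.47011439e-05, -4.85871524e-06]), 'eef_pos': array([0.15176246, 0.47581466, 0.23050037]), 'tool_rot': array([ 1.53782115e-01,  9.88104328e-01, -9.34565665e-04, -1.54565874e-04]), 'ft_force': array([ 0.82529986, -0.62962139,  0.20745236]), 'ft_torque': array([-0.019337  ,  0.04371385,  0.00859177]), 'grasp_force': 0.0, 'grip_width': 0.08537645890560508}
```

View pics/top0.png

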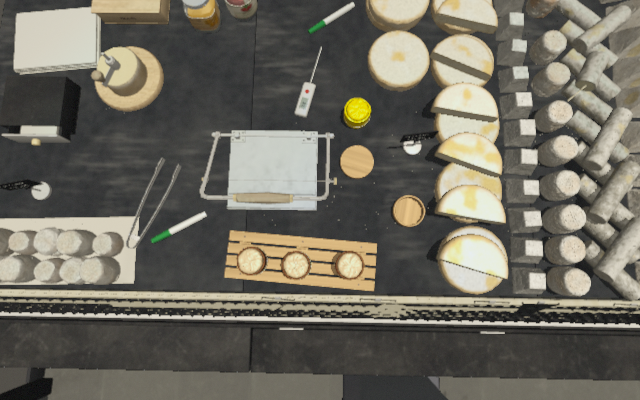

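View pics/scene0.png

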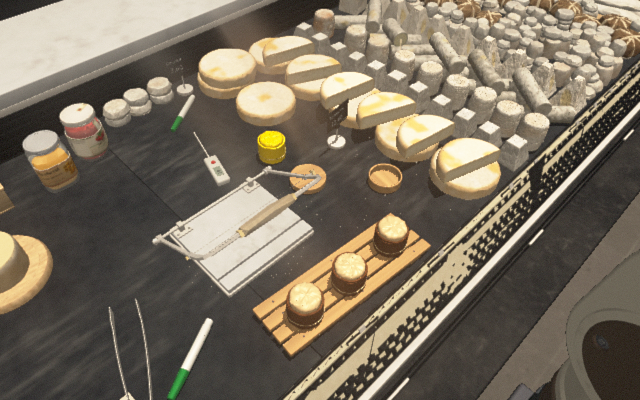

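Candidates in the top view: the board cheeses are at (251,261), (295,265) and (349,264). The yellow drum at (357,112) is the look-alike to leave alone. The white bloomy cheeses at left, (0–120,240–270), are not bark-bound. The hollow disc at (408,210) is the box, and the flat one at (357,161) is the lid. The slicer bow spans (205–335,130–205), with its handle at (265,198). The card stand is at (412,147).

```bash
python3 - <<'E'
from h import *
d=np.load("top0.npz");im,K,M,e=[d[k] for k in("im","K","M","e")]
hsv=cv2.cvtColor(im,cv2.COLOR_RGB2HSV)
def fit(name,c,r,z,m):
    mm=np.zeros(m.shape,np.uint8);cv2.circle(mm,c,r,255,-1);m=cv2.bitwise_and(m,mm)
    cs=max(cv2.findContours(m,0,2)[0],key=cv2.contourArea);E=cv2.fitEllipse(cv2.convexHull(cs))
    print(name,np.round(E[0],1),np.round(E[1],1),ray(E[0],K,M,e,z).round(4))
pale=cv2.inRange(hsv,(10,25,150),(35,140,255))
for n,c in zip("LMR",[(251,261),(295,265),(349,264)]): fit(n,c,17,.075,pale)
wood=cv2.inRange(hsv,(5,50,70),(30,255,255))
fit("box",(408,210),24,.02,wood);fit("lid",(357,161),24,.014,wood)
for p in[(231,231),(377,242),(376,291),(225,279)]:print("board",ray(p,K,M,e,.02).round(3))
for p in[(236,199),(292,198),(330,180),(412,147),(330,209),(203,195),(335,135)]:print(p,ray(p,K,M,e,.0).round(3),ray(p,K,M,e,.1).round(3))
cv2.imwrite("pics/crop.png",cv2.resize(im[90:310,210:450,::-1],None,fx=3,fy=2.7,interpolation=2)[:600])
E
```

```text
L [250.9 261. ] [33.4 33.9] [0.4949 0.4009 0.075 ]
M [294.9 265. ] [33.1 34. ] [0.4882 0.3091 0.075 ]
R [350.8 264.1] [29.3 35. ] [0.4918 0.1935 0.075 ]
box [408.6 210.6] [32.4 33. ] [0.612  0.0612 0.02  ]
lid [356.5 161.4] [34.1 34.4] [0.7256 0.1778 0.014 ]
board [0.561 0.459 0.02 ]
board [0.541 0.133 0.02 ]
board [0.435 0.136 0.02 ]
board [0.455 0.466 0.02 ]
(236, 199) [0.636 0.456 0.   ] [0.621 0.433 0.1  ]
(292, 198) [0.64  0.326 0.   ] [0.625 0.317 0.1  ]
(330, 180) [0.684 0.238 0.   ] [0.664 0.239 0.1  ]
(412, 147) [0.766 0.046 0.   ] [0.737 0.067 0.1  ]
(330, 209) [0.616 0.238 0.   ] [0.603 0.238 0.1  ]
(203, 195) [0.645 0.533 0.   ] [0.628 0.502 0.1  ]
(335, 135) [0.793 0.228 0.   ] [0.761 0.229 0.1  ]
```

View pics/crop.png

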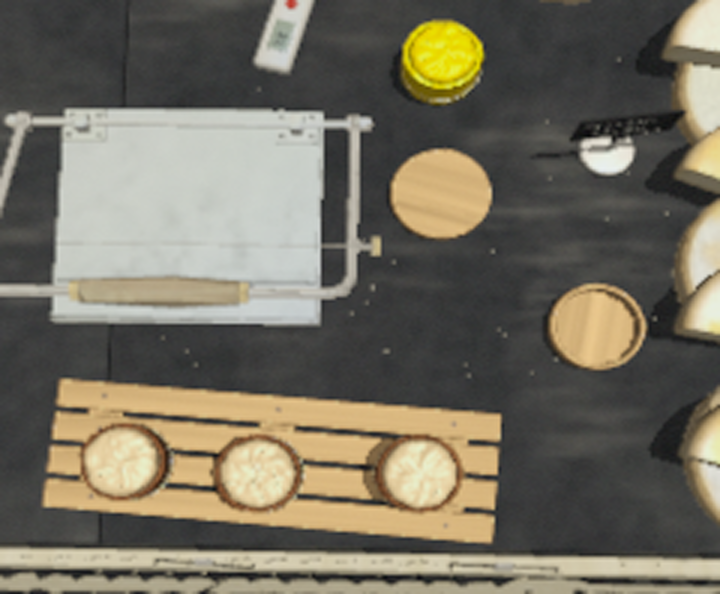

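The crop shows the three bark-bound cheeses on the slatted board, at crop pixels (124,460), (258,471) and (420,473). The hollow box is at (597,327) and the flat lid at (441,193). So the choice stands. I'll go above the middle cheese, turn the closing line along world x and shut the fingers.

Call:
move_arm:
  moves:
    - [[0.055,-0.02,0.02,-10,0],[0.11,-0.045,0.02,-20,0],[0.165,-0.07,0.02,-30,0],[0.22,-0.1,0.02,-40,0],[0.27,-0.13,0.02,-50,0]]

```text
clock: 0.72
eef_pos: [0.4235, 0.3451, 0.2508]
tool_rot: [0.559, 0.829, -0.0, -0.0]
ft_force: [0.7, 0.8, -1.2]
grip_width: 0.0002
grasp_force: 0.0
```

Call:
move_arm:
  moves:
    - [[0.035,-0.02,0,-10,0],[0.066,-0.037,0,-20,0],[0.066,-0.037,0,-22,0],[0.066,-0.037,0,-22,0]]

```text
clock: 1.23
eef_pos: [0.4874, 0.3093, 0.2507]
tool_rot: [0.705, 0.709, -0.001, -0.0]
ft_force: [-1.0, 0.3, 0.1]
grip_width: -0.0002
grasp_force: 0.0
```

```bash
python3 - <<'E'
from h import *
o=monitor.get_obs();print(o["clock"],o["eef_pos"],o["tool_rot"],o["joint_pos"],o["ft_force"],o["grip_width"])
im,K,M,e,c=cam("wrist");cv2.imwrite("pics/w0.png",im[...,::-1]);np.savez("w0.npz",im=im,K=K,M=M,e=e)
print(e,M.round(3).tolist(),K.tolist())
E
```

```text
1.225 [0.48737319 0.30931468 0.25071177] [ 7.04873659e-01  7.09332428e-01 -6.93816892e-04 -3.87657897e-04] [5.65277402e-01 3.92143740e-01 2.66930142e-01 1.44710759e+00
 4.48816416e-04 2.12976772e+00] [-1.04166163  0.30342655  0.11620398] -0.0002386395364465367
[0.48668047 0.37894196 0.39185094] [[1.0, -0.007, -0.0], [0.006, 0.962, 0.272], [-0.002, -0.272, 0.962]] [[283.7633105055936, 0.0, 319.58050332996453], [0.0, 283.7633105055936, 194.10856544552414], [0.0, 0.0, 1.0]]
```

View pics/w0.png

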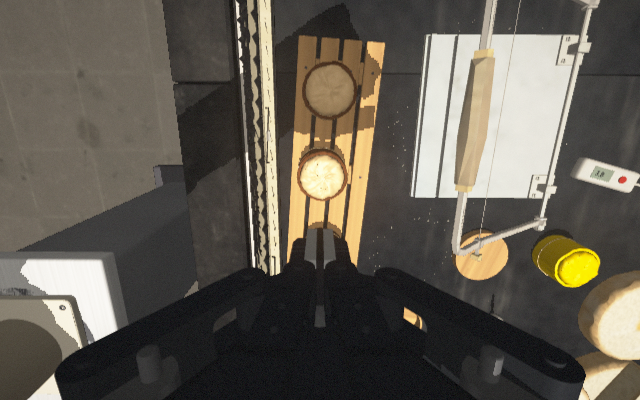

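The wrist view shows the left cheese at (329,90) and the middle one at (323,176). The right one is hidden by the fingers at about (320,235). I'll cast rays for these.

```bash
python3 - <<'E'
from h import *
d=np.load("w0.npz");im,K,M,e=[d[k] for k in("im","K","M","e")]
hsv=cv2.cvtColor(im,cv2.COLOR_RGB2HSV)
for n,p in(("L",(329,90)),("M",(323,175))):
    for z in (.066,.075): print(n,z,ray(p,K,M,e,z).round(4))
d=np.load("top0.npz");im,K,M,e=[d[k] for k in("im","K","M","e")]
for n,p in(("L",(251.1,260.7)),("M",(295.5,264.7)),("R",(350,264.8))): print(n,ray(p,K,M,e,.072).round(4))
E
```

```text
L 0.066 [0.4962 0.4038 0.066 ]
L 0.075 [0.4959 0.4031 0.075 ]
M 0.066 [0.4906 0.31   0.066 ]
M 0.075 [0.4905 0.3119 0.075 ]
L [0.4955 0.401  0.072 ]
M [0.4888 0.3081 0.072 ]
R [0.4904 0.1949 0.072 ]
```

Call:
move_arm:
  moves:
    - [[0.002,0,-0.06,0,0],[0.002,0,-0.12,0,0],[0.002,0,-0.163,0,0],[0.002,0,-0.17,0,0],[0.002,0,-0.17,0,0]]

```text
clock: 1.9
eef_pos: [0.4899, 0.3103, 0.0823]
tool_rot: [0.705, 0.71, 0.0, 0.0]
ft_force: [0.5, -0.5, 0.3]
grip_width: 0.0003
grasp_force: 0.0
```

Call:
move_arm:
  moves:
    - [[0,0,-0.003,0,0],[0,0,-0.003,0,0]]

```text
clock: 2.15
eef_pos: [0.4909, 0.3101, 0.08]
tool_rot: [0.705, 0.709, 0.002, 0.0]
ft_force: [-0.5, 0.3, -0.0]
grip_width: -0.0002
grasp_force: 0.0
```

Call:
move_arm:
  moves:
    - [[0,0,-0.002,0,0],[0,0,-0.002,0,0]]

```text
clock: 2.4
eef_pos: [0.49, 0.3093, 0.0765]
tool_rot: [0.705, 0.709, 0.0, 0.0]
ft_force: [1.4, -0.6, -1.1]
grip_width: 0.0002
grasp_force: 0.0
```

Call:
move_arm:
  moves:
    - [[0,0,-0.002,0,0],[0,0,-0.002,0,0]]

```text
clock: 2.65
eef_pos: [0.4898, 0.3092, 0.074]
tool_rot: [0.705, 0.709, -0.0, -0.0]
ft_force: [-0.4, -0.1, -0.2]
grip_width: -0.0
grasp_force: 0.0
```

Call:
move_arm:
  moves:
    - [[0,0,-0.002,0,0],[0,0,-0.002,0,0]]

```text
clock: 2.9
eef_pos: [0.49, 0.3094, 0.0725]
tool_rot: [0.705, 0.709, 0.0, 0.0]
ft_force: [-0.4, -0.5, 3.1]
grip_width: 0.0003
grasp_force: 1.4
```

Call:
move_arm:
  moves:
    - [[0,0,-0.002,0,0],[0,0,-0.002,0,0]]

```text
clock: 3.15
eef_pos: [0.49, 0.3094, 0.0706]
tool_rot: [0.705, 0.709, 0.0, 0.0]
ft_force: [-0.9, -1.2, 4.9]
grip_width: -0.0001
grasp_force: 2.3
```

Call:
move_arm:
  moves:
    - [[0,0,0,0,0]]

```text
clock: 3.28
eef_pos: [0.49, 0.3094, 0.0706]
tool_rot: [0.705, 0.709, 0.0, 0.0]
ft_force: [-0.9, -1.2, 4.5]
grip_width: -0.0001
grasp_force: 2.3
```

Call:
move_arm:
  moves:
    - [[0,0,-0.001,0,0],[0,0,-0.001,0,0]]

```text
clock: 3.52
eef_pos: [0.4901, 0.3094, 0.0695]
tool_rot: [0.705, 0.709, 0.0, 0.0]
ft_force: [-0.8, -0.9, 6.4]
grip_width: 0.0001
grasp_force: 2.7
```

Call:
move_arm:
  moves:
    - [[0,0,0,0,0]]

```text
clock: 3.65
eef_pos: [0.49, 0.3094, 0.0695]
tool_rot: [0.705, 0.709, 0.0, 0.0]
ft_force: [-1.3, -1.0, 5.7]
grip_width: -0.0001
grasp_force: 2.7
```

Force rises about 1 N/mm to roughly 6 N at 4–5 mm, so the middle cheese is the ripe one. I'll hold slightly deeper for a moment, then rise and step aside for a wrist look.

Call:
move_arm:
  moves:
    - [[0,0,-0.0007,0,0],[0,0,-0.0007,0,0],[0,0,-0.0007,0,0]]

```text
clock: 4.03
eef_pos: [0.4901, 0.3094, 0.0689]
tool_rot: [0.705, 0.709, 0.0, 0.0]
ft_force: [-1.0, -2.1, 5.7]
grip_width: 0.0001
grasp_force: 3.0
```

Call:
move_arm:
  moves:
    - [[0,0,0.01,0,0],[0,-0.02,0.07,0,50],[0,-0.07,0.13,0,100],[0,-0.08,0.18,0,100],[0,-0.08,0.18,0,100]]

```text
clock: 4.65
eef_pos: [0.4926, 0.2292, 0.2543]
tool_rot: [0.706, 0.708, 0.005, 0.002]
ft_force: [0.6, 1.0, -0.2]
grip_width: 0.0721
grasp_force: 0.0
```

```bash
python3 - <<'E'
from h import *
o=monitor.get_obs();print(o["clock"],o["eef_pos"],o["tool_rot"],o["joint_pos"],o["ft_force"],o["grip_width"])
im,K,M,e,c=cam("wrist");cv2.imwrite("pics/w1.png",im[...,::-1]);np.savez("w1.npz",im=im,K=K,M=M,e=e)
E
```

```text
4.65 [0.49260537 0.2292085  0.2543181 ] [0.70595124 0.70824074 0.00493831 0.00187206] [ 4.35567329e-01  3.10918726e-01  1.59444430e-01  1.40876014e+00
 -1.15134851e-04  2.00312515e+00] [ 0.58482261  0.9595622  -0.23138947] 0.07209855919020204
```

View pics/w1.png

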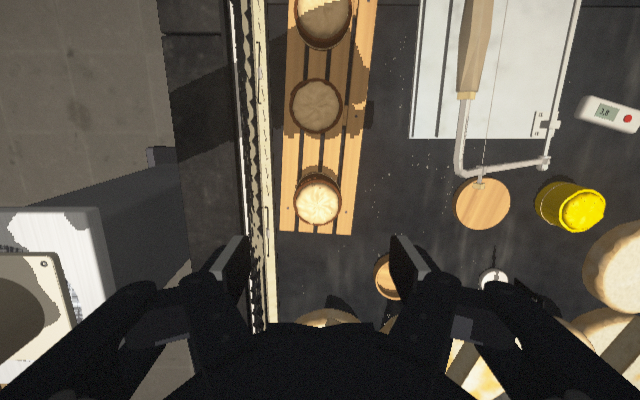

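The wrist view shows the middle cheese at (317,105), in the gripper's shadow, and the right one at (318,200). The box is partly visible behind the finger at (388,275), and the lid is at (482,203). Now to refine the middle cheese.

```bash
python3 - <<'E'
from h import *
d=np.load("w1.npz");im,K,M,e=[d[k] for k in("im","K","M","e")]
def hough(name,x,y,r,zs,rr,h=45):
    g=cv2.cvtColor(im,cv2.COLOR_RGB2GRAY)[y-h:y+h,x-h:x+h]
    g=cv2.equalizeHist(cv2.resize(g,None,fx=3,fy=3,interpolation=2))
    c=cv2.HoughCircles(g,cv2.HOUGH_GRADIENT_ALT,1.5,5,param1=150,param2=.6,minRadius=rr[0]*3,maxRadius=rr[1]*3)
    if c is None: print(name,None);return
    for a in c.reshape(-1,c.shape[-1])[:4]:
        p=a[:2]/3+(x-h,y-h);print(name,p.round(1),(a[2]/3).round(1),[ray(p,K,M,e,z).round(4)[:2] for z in zs])
hough("M",317,105,0,(.066,.073),(19,31))
hough("R",318,200,0,(.066,.073),(16,31),33)
hough("L",323,24,0,(.066,.073),(16,31),24) 
E
```

```text
M [317.  106.5] 27.6 [array([0.4908, 0.3075]), array([0.4908, 0.3073])]
M [317.  106.5] 22.9 [array([0.4908, 0.3075]), array([0.4908, 0.3073])]
M [314. 103.] 25.5 [array([0.4875, 0.3112]), array([0.4875, 0.3109])]
M [314. 103.] 21.7 [array([0.4875, 0.3112]), array([0.4875, 0.3109])]
R [316. 204.] 20.9 [array([0.4897, 0.194 ]), array([0.4897, 0.1962])]
R [318.5 204.5] 24.8 [array([0.4927, 0.1934]), array([0.4927, 0.1956])]
R [315. 201.] 23.4 [array([0.4885, 0.1978]), array([0.4885, 0.2   ])]
R [318.5 204.5] 21.0 [array([0.4927, 0.1934]), array([0.4927, 0.1956])]
L None
```

Call:
move_arm:
  moves:
    - [[0,0.05,0,0,100],[0,0.08,-0.03,0,100],[0,0.08,-0.06,0,100],[0,0.08,-0.11,0,100],[0,0.08,-0.11,0,100]]

```text
clock: 5.32
eef_pos: [0.4855, 0.3073, 0.1325]
tool_rot: [0.705, 0.709, -0.007, -0.002]
ft_force: [-0.9, -0.0, -0.1]
grip_width: 0.0853
grasp_force: 0.0
```

Call:
move_arm:
  moves:
    - [[0,0,-0.04,0,100],[0,0,-0.08,0,100],[0,0,-0.105,0,100],[0,0,-0.105,0,100],[0,0,-0.105,0,100]]

```text
clock: 5.95
eef_pos: [0.4912, 0.3102, 0.0355]
tool_rot: [0.705, 0.709, 0.001, 0.0]
ft_force: [0.2, -0.4, -0.2]
grip_width: 0.0856
grasp_force: 0.0
```

Call:
move_arm:
  moves:
    - [[0,0,0,0,76],[0,0,0,0,76],[0,0,0,0,73],[0,0,0,0,73]]

```text
clock: 6.45
eef_pos: [0.49, 0.3094, 0.0338]
tool_rot: [0.705, 0.709, 0.0, 0.0]
ft_force: [-0.3, -1.4, -0.6]
grip_width: 0.0623
grasp_force: 0.0
```

```bash
python3 - <<'E'
from h import *
im,K,M,e,c=cam("wrist");cv2.imwrite("pics/w2.png",im[...,::-1])
E
```

```text
(no output)
```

View pics/w2.png

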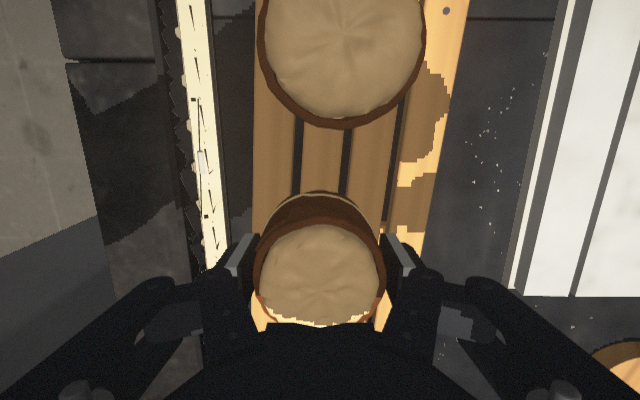

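The fingers stand either side of the middle cheese's band, at (240,258) and (398,258), with the cheese centred at (320,275). I'll close in small steps.

Call:
move_arm:
  moves:
    - [[0,0,0,0,71],[0,0,0,0,71]]

```text
clock: 6.75
eef_pos: [0.4899, 0.3093, 0.0335]
tool_rot: [0.705, 0.709, -0.0, -0.0]
ft_force: [0.2, 0.1, 0.1]
grip_width: 0.0606
grasp_force: 0.0
```

Call:
move_arm:
  moves:
    - [[0,0,0,0,70],[0,0,0,0,70]]

```text
clock: 7.0
eef_pos: [0.4897, 0.3093, 0.0336]
tool_rot: [0.705, 0.709, -0.0, -0.0]
ft_force: [-1.1, 0.2, 0.5]
grip_width: 0.0597
grasp_force: 3.9
```

Call:
move_arm:
  moves:
    - [[0,0,0,0,69.5],[0,0,0,0,69.5]]

```text
clock: 7.25
eef_pos: [0.4898, 0.3093, 0.0337]
tool_rot: [0.705, 0.709, -0.0, -0.0]
ft_force: [-1.9, -1.1, 1.1]
grip_width: 0.0598
grasp_force: 13.2
```

Call:
move_arm:
  moves:
    - [[0,0,0.005,0,69.4],[0,0,0.015,0,69.4],[0,0,0.03,0,69.4],[0,0,0.04,0,69.4],[0,0,0.04,0,69.4]]

```text
clock: 7.88
eef_pos: [0.491, 0.31, 0.0753]
tool_rot: [0.705, 0.709, 0.002, 0.0]
ft_force: [0.8, -0.1, -2.1]
grip_width: 0.0597
grasp_force: 15.4
```

Call:
move_arm:
  moves:
    - [[0,0,0.02,0,69.4],[0,0,0.05,0,69.4],[0,-0.01,0.08,0,69.4],[0,-0.03,0.11,0,69.4],[0,-0.06,0.13,0,69.4]]

```text
clock: 8.5
eef_pos: [0.4902, 0.2495, 0.2048]
tool_rot: [0.705, 0.71, 0.001, 0.0]
ft_force: [0.6, 0.8, -2.2]
grip_width: 0.0595
grasp_force: 15.6
```

Call:
move_arm:
  moves:
    - [[0,-0.035,0,0,69.4],[0,-0.07,0,0,69.4],[0.01,-0.105,0,0,69.4],[0.03,-0.14,0,0,69.4],[0.055,-0.175,0,0,69.4]]

```text
clock: 9.12
eef_pos: [0.5449, 0.0733, 0.2035]
tool_rot: [0.705, 0.709, -0.0, -0.0]
ft_force: [0.5, 0.9, -2.8]
grip_width: 0.0596
grasp_force: 15.5
```

Call:
move_arm:
  moves:
    - [[0.025,-0.03,0,0,69.4],[0.05,-0.06,0,0,69.4],[0.067,-0.085,0,0,69.4],[0.067,-0.094,0,0,69.4],[0.067,-0.094,0,0,69.4]]

```text
clock: 9.75
eef_pos: [0.6112, -0.0199, 0.203]
tool_rot: [0.706, 0.709, -0.0, -0.001]
ft_force: [-0.8, -0.4, -1.7]
grip_width: 0.0594
grasp_force: 15.6
```

Call:
move_arm:
  moves:
    - [[0,0,0,0,69.4],[0,0,0,0,69.4],[0,0,0,0,69.4]]

```text
clock: 10.12
eef_pos: [0.6118, -0.0189, 0.2039]
tool_rot: [0.705, 0.709, 0.0, 0.0]
ft_force: [-0.2, 0.2, -2.0]
grip_width: 0.0594
grasp_force: 15.6
```

```bash
python3 - <<'E'
from h import *
o=monitor.get_obs();print(o["clock"],o["eef_pos"],o["tool_rot"],o["joint_pos"],o["ft_force"],o["grip_width"])
im,K,M,e,c=cam("wrist");cv2.imwrite("pics/w3.png",im[...,::-1]);np.savez("w3.npz",im=im,K=K,M=M,e=e)
E
```

```text
10.125 [ 0.61179876 -0.01888725  0.2038543 ] [7.04811729e-01 7.09394394e-01 1.29702510e-04 5.85920931e-05] [-3.09162095e-02  4.77755727e-01  2.77517406e-01  1.37029531e+00
  1.09600421e-04  1.53339925e+00] [-0.22779437  0.19155392 -2.04477203] 0.05943536640802232
```

View pics/w3.png

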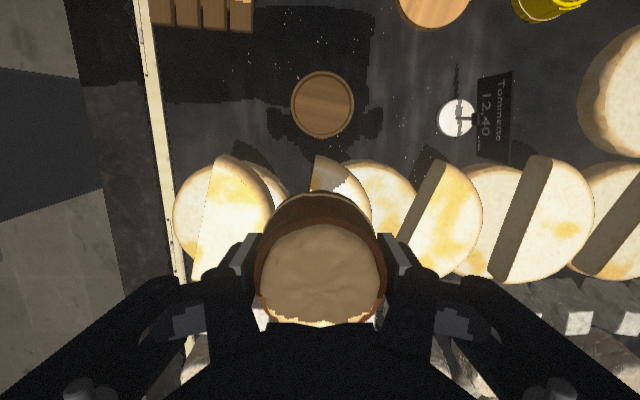

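The box is at (322,104), clear of the held cheese at about (320,265). The lower front edge of the band is near row 192. The card stand is at (458,118).

```bash
python3 - <<'E'
from h import *
d=np.load("w3.npz");im,K,M,e=[d[k] for k in("im","K","M","e")]
x,y,h=322,104,45
g=cv2.cvtColor(im,cv2.COLOR_RGB2GRAY)[y-h:y+h,x-h:x+h]
g=cv2.equalizeHist(cv2.resize(g,None,fx=3,fy=3,interpolation=2))
c=cv2.HoughCircles(g,cv2.HOUGH_GRADIENT_ALT,1.5,5,param1=150,param2=.6,minRadius=60,maxRadius=110)
for a in c.reshape(-1,c.shape[-1])[:4]:
    p=a[:2]/3+(x-h,y-h);print("H",p.round(1),a[2]/3,ray(p,K,M,e,.02).round(4))
hsv=cv2.cvtColor(im,cv2.COLOR_RGB2HSV);m=cv2.inRange(hsv,(5,60,45),(25,255,255));mm=np.zeros_like(m);cv2.circle(mm,(x,y),42,255,-1);m&=mm
cs=max(cv2.findContours(m,0,1)[0],key=cv2.contourArea);E=cv2.fitEllipse(cv2.convexHull(cs));print(E,ray(E[0],K,M,e,.02).round(4))
# rim contour points cast to z=.02, circle fit (least squares)
P=np.array([ray(p[0],K,M,e,.02)[:2] for p in cv2.convexHull(cs)]);A=np.c_[2*P,np.ones(len(P))];s=np.linalg.lstsq(A,(P**2).sum(1),rcond=None)[0];print("fit",s[:2],np.sqrt(s[2]+s[0]**2+s[1]**2))
col=cv2.cvtColor(im,cv2.COLOR_RGB2GRAY)[180:236,314:328].mean(1);print(col.round(0).astype(int).tolist())
z=.2039
for r in(190,192,194,220,222,224,226):print(r,ray((320.5,r),K,M,e,z-.0134).round(4)[:2],ray((320.5,r),K,M,e,z+.0326).round(4)[:2])
cv2.imwrite("pics/c3.png",cv2.resize(im[180:340,230:410,::-1],None,fx=3.6,fy=3.6,interpolation=2))
E
```

```text
H [323.5 101. ] 31.18174 [0.6151 0.0643 0.02  ]
H [323.5 101. ] 27.101885 [0.6151 0.0643 0.02  ]
H [316.5 104.5] 32.62981 [0.6075 0.0606 0.02  ]
H [316.5 104.5] 27.96731 [0.6075 0.0606 0.02  ]
((321.958984375, 104.11137390136719), (64.1933364868164, 68.13109588623047), 1.2644301652908325) [0.6134 0.061  0.02  ]
fit [0.61342854 0.05996985] 0.035282931723880695
[125, 126, 125, 125, 124, 124, 125, 125, 126, 111, 70, 44, 44, 72, 103, 94, 51, 45, 43, 44, 43, 42, 43, 43, 43, 43, 43, 44, 44, 44, 45, 45, 45, 45, 44, 45, 47, 50, 53, 53, 53, 54, 53, 56, 70, 84, 87, 88, 92, 96, 100, 105, 107, 109, 111, 113]
190 [0.6117 0.0094] [0.6114 0.0217]
192 [0.6117 0.0083] [0.6114 0.0209]
194 [0.6117 0.0071] [0.6114 0.0201]
220 [ 0.6118 -0.0086] [0.6115 0.009 ]
222 [ 0.6118 -0.0098] [0.6115 0.0082]
224 [ 0.6118 -0.0111] [0.6115 0.0073]
226 [ 0.6118 -0.0123] [0.6115 0.0064]
```

View pics/c3.png

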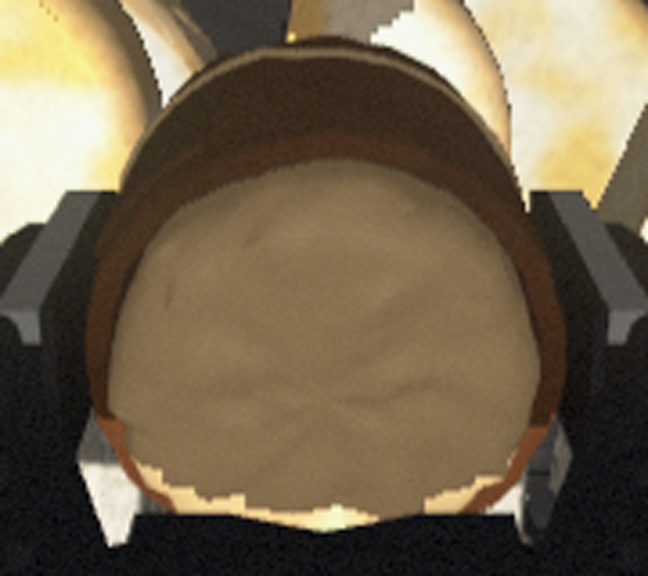

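Call:
move_arm:
  moves:
    - [[0.001,0.03,0,0,69.4],[0.0016,0.06,0,0,69.4],[0.0016,0.08,0,0,69.4],[0.0016,0.08,0,0,69.4]]

```text
clock: 10.68
eef_pos: [0.6135, 0.0619, 0.2036]
tool_rot: [0.704, 0.71, -0.0, 0.0]
ft_force: [0.3, -0.2, -2.7]
grip_width: 0.0597
grasp_force: 15.6
```

Call:
move_arm:
  moves:
    - [[0,0,-0.04,0,69.4],[0,0,-0.08,0,69.4],[0,0,-0.12,0,69.4],[0,0,-0.15,0,69.4],[0,0,-0.155,0,69.4]]

```text
clock: 11.3
eef_pos: [0.6113, 0.0592, 0.046]
tool_rot: [0.706, 0.709, -0.002, -0.002]
ft_force: [-0.3, -0.4, -2.9]
grip_width: 0.0595
grasp_force: 15.5
```

Call:
move_arm:
  moves:
    - [[0,0,0,0,69.4],[0,0,0,0,69.4]]

```text
clock: 11.55
eef_pos: [0.6151, 0.0602, 0.0506]
tool_rot: [0.705, 0.709, 0.001, 0.001]
ft_force: [1.2, 0.3, -2.5]
grip_width: 0.0596
grasp_force: 15.5
```

```bash
python3 - <<'E'
from h import *
o=monitor.get_obs();print(o["clock"],o["eef_pos"],o["ft_force"])
im,K,M,e,c=cam("wrist");np.savez("w4.npz",im=im,K=K,M=M,e=e)
i2=cv2.resize(im[100:330,180:460,::-1],None,fx=2.6,fy=2.6,interpolation=2)
cv2.imwrite("pics/w4.png",i2)
E
```

```text
11.55 [0.61513473 0.06022598 0.05062631] [ 1.15985276  0.34854191 -2.47195377]
```

View pics/w4.png

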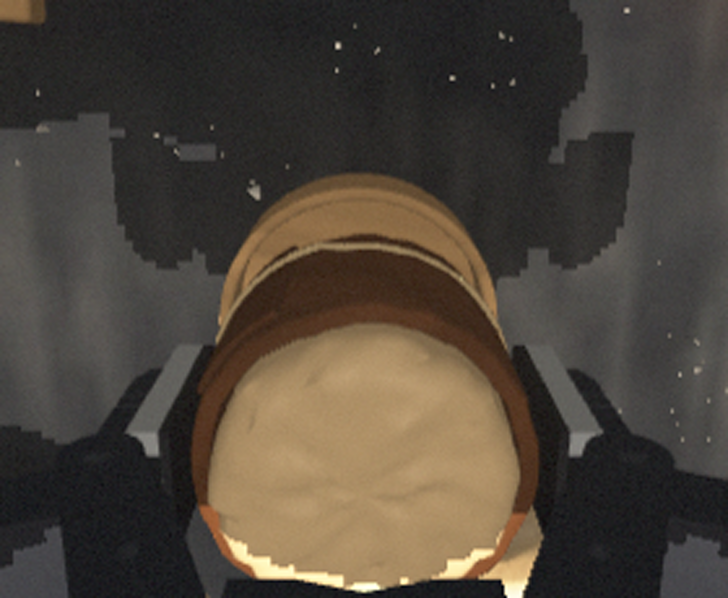

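The cheese hangs just above and concentric with the box (rim arc apex near (318,168) full-frame, cheese foot at (318,193)). I'll check the y offset by rays.

Call:
move_arm:
  moves:
    - [[0,0,0,0,69.4],[0,0,0,0,69.4],[0,0,0,0,69.4]]

```text
clock: 11.98
eef_pos: [0.6136, 0.0604, 0.0488]
tool_rot: [0.705, 0.709, 0.0, 0.0]
ft_force: [-0.0, -0.7, -2.7]
grip_width: 0.0597
grasp_force: 15.5
```

```bash
python3 - <<'E'
from h import *
d=np.load("w4.npz");im,K,M,e=[d[k] for k in("im","K","M","e")]
g=cv2.cvtColor(im,cv2.COLOR_RGB2GRAY);print(list(enumerate(g[160:200,314:322].mean(1).astype(int).tolist(),160)))
for r,z,R_ in((166.5,0,.035),(173,.02,.035),(177,.02,.0318),(193.5,.0372,.0295),(222,.0832,.03)):print(r,ray((318.5,r),K,M,e,z).round(4)[:2]-[0,R_])
im,K,M,e,c=cam("wrist");o=monitor.get_obs();print(o["eef_pos"])
for n,row,z in(("box",220,.02),("foot",222,.037)):pass
np.savez("w5.npz",im=im,K=K,M=M,e=e);g=cv2.cvtColor(im,cv2.COLOR_RGB2GRAY)
print(list(enumerate(g[160:225,314:322].mean(1).astype(int).tolist(),160)))
hsv=cv2.cvtColor(im,cv2.COLOR_RGB2HSV)
print("row205",list(zip(range(255,280),g[205,255:280].tolist())),list(zip(range(360,385),g[205,360:385].tolist())))
E
```

```text
[(160, 40), (161, 37), (162, 40), (163, 39), (164, 38), (165, 38), (166, 53), (167, 76), (168, 82), (169, 81), (170, 80), (171, 83), (172, 99), (173, 114), (174, 113), (175, 109), (176, 100), (177, 104), (178, 111), (179, 112), (180, 112), (181, 110), (182, 111), (183, 112), (184, 112), (185, 113), (186, 114), (187, 115), (188, 116), (189, 104), (190, 67), (191, 44), (192, 45), (193, 88), (194, 130), (195, 116), (196, 53), (197, 45), (198, 45), (199, 43)]
166.5 [0.6139 0.0602]
173 [0.6139 0.0598]
177 [0.6139 0.0605]
193.5 [0.614 0.057]
222 [0.614  0.0572]
[0.61354359 0.06037372 0.04870272]
[(160, 39), (161, 40), (162, 40), (163, 39), (164, 38), (165, 39), (166, 42), (167, 60), (168, 79), (169, 79), (170, 79), (171, 79), (172, 82), (173, 97), (174, 112), (175, 112), (176, 107), (177, 97), (178, 99), (179, 108), (180, 109), (181, 108), (182, 109), (183, 109), (184, 109), (185, 111), (186, 112), (187, 113), (188, 114), (189, 103), (190, 66), (191, 46), (192, 47), (193, 86), (194, 128), (195, 113), (196, 52), (197, 44), (198, 44), (199, 42), (200, 43), (201, 43), (202, 42), (203, 44), (204, 41), (205, 43), (206, 44), (207, 47), (208, 48), (209, 46), (210, 46), (211, 48), (212, 47), (213, 47), (214, 47), (215, 48), (216, 51), (217, 55), (218, 60), (219, 61), (220, 62), (221, 63), (222, 61), (223, 63), (224, 81)]
row205 [(255, 74), (256, 77), (257, 81), (258, 77), (259, 78), (260, 77), (261, 59), (262, 47), (263, 43), (264, 40), (265, 44), (266, 41), (267, 41), (268, 42), (269, 47), (270, 107), (271, 121), (272, 123), (273, 119), (274, 109), (275, 87), (276, 94), (277, 122), (278, 105), (279, 71)] [(360, 109), (361, 110), (362, 109), (363, 109), (364, 77), (365, 77), (366, 94), (367, 107), (368, 108), (369, 108), (370, 91), (371, 48), (372, 41), (373, 43), (374, 43), (375, 46), (376, 47), (377, 42), (378, 45), (379, 45), (380, 47), (381, 48), (382, 42), (383, 79), (384, 78)]
```

Cheese and box agree within about 0.5 mm. Now lowering slowly while watching the force.

Call:
move_arm:
  moves:
    - [[0,0.0005,-0.005,0,69.4],[0,0.0005,-0.01,0,69.4],[0,0.0005,-0.014,0,69.4],[0,0.0005,-0.016,0,69.4],[0,0.0005,-0.016,0,69.4]]

```text
clock: 12.65
eef_pos: [0.6134, 0.0608, 0.0323]
tool_rot: [0.705, 0.709, -0.0, -0.0]
ft_force: [0.4, -0.1, -2.4]
grip_width: 0.0596
grasp_force: 15.6
```

Call:
move_arm:
  moves:
    - [[0,0,-0.001,0,69.4],[0,0,-0.002,0,69.4],[0,0,-0.002,0,69.4]]

```text
clock: 13.02
eef_pos: [0.6135, 0.0609, 0.0306]
tool_rot: [0.705, 0.709, -0.0, -0.0]
ft_force: [-0.2, 0.2, -2.3]
grip_width: 0.0596
grasp_force: 15.6
```

Call:
move_arm:
  moves:
    - [[0,0,-0.001,0,69.4],[0,0,-0.002,0,69.4],[0,0,-0.002,0,69.4]]

```text
clock: 13.4
eef_pos: [0.6134, 0.0608, 0.0284]
tool_rot: [0.705, 0.709, -0.0, -0.0]
ft_force: [0.0, -0.5, -2.2]
grip_width: 0.0595
grasp_force: 15.6
```

Call:
move_arm:
  moves:
    - [[0,0,-0.002,0,69.4],[0,0,-0.004,0,69.4],[0,0,-0.004,0,69.4]]

```text
clock: 13.78
eef_pos: [0.6133, 0.0608, 0.0243]
tool_rot: [0.705, 0.709, -0.0, -0.0]
ft_force: [0.2, -0.9, -3.1]
grip_width: 0.0592
grasp_force: 15.6
```

Call:
move_arm:
  moves:
    - [[0,0,-0.002,0,69.4],[0,0,-0.004,0,69.4],[0,0,-0.004,0,69.4]]

```text
clock: 14.15
eef_pos: [0.6133, 0.0608, 0.0203]
tool_rot: [0.705, 0.709, -0.0, -0.0]
ft_force: [0.6, -0.3, -2.7]
grip_width: 0.0597
grasp_force: 15.6
```

Call:
move_arm:
  moves:
    - [[0,0,-0.001,0,69.4],[0,0,-0.0015,0,69.4],[0,0,-0.0015,0,69.4]]

```text
clock: 14.52
eef_pos: [0.6135, 0.0609, 0.0191]
tool_rot: [0.705, 0.709, -0.0, -0.0]
ft_force: [0.2, 0.1, -2.7]
grip_width: 0.0595
grasp_force: 15.6
```

Call:
move_arm:
  moves:
    - [[0,0,-0.001,0,69.4],[0,0,-0.001,0,69.4]]

```text
clock: 14.78
eef_pos: [0.6135, 0.0608, 0.018]
tool_rot: [0.705, 0.709, -0.0, -0.0]
ft_force: [-0.0, -0.7, -2.8]
grip_width: 0.0597
grasp_force: 15.6
```

Call:
move_arm:
  moves:
    - [[0,0,-0.0006,0,69.4],[0,0,-0.0006,0,69.4]]

```text
clock: 15.02
eef_pos: [0.6136, 0.0609, 0.0177]
tool_rot: [0.705, 0.709, 0.0, 0.0]
ft_force: [-0.2, 0.5, -0.6]
grip_width: 0.0594
grasp_force: 15.7
```

Touchdown felt (–2.7 → –0.6 N). Releasing and rising.

Call:
move_arm:
  moves:
    - [[0,0,-0.0002,0,69.8],[0,0,-0.0002,0,70.5],[0,0,-0.0002,0,75],[0,0,0,0,90],[0,0,0,0,100]]

```text
clock: 15.65
eef_pos: [0.6137, 0.0608, 0.0176]
tool_rot: [0.705, 0.709, 0.0, 0.0]
ft_force: [0.1, 0.1, 0.8]
grip_width: 0.0855
grasp_force: 0.0
```

Call:
move_arm:
  moves:
    - [[0,0,0.01,0,100],[0,0,0.05,0,100],[0,0,0.1,0,60],[0,0,0.1,0,0],[0,0,0.1,0,0]]

```text
clock: 16.27
eef_pos: [0.6135, 0.0609, 0.118]
tool_rot: [0.705, 0.709, 0.0, 0.0]
ft_force: [-0.4, 0.2, -0.3]
grip_width: 0.0322
grasp_force: 0.0
```

Call:
move_arm:
  moves:
    - [[0,-0.04,0.05,0,0],[0,-0.08,0.1,0,0],[0,-0.08,0.1,0,0],[0,-0.08,0.1,0,0]]

```text
clock: 16.77
eef_pos: [0.6128, -0.0194, 0.216]
tool_rot: [0.705, 0.709, -0.001, -0.001]
ft_force: [-0.2, 0.6, -0.8]
grip_width: -0.0001
grasp_force: 0.0
```

```bash
python3 - <<'E'
from h import *
o=monitor.get_obs();print(o["clock"],o["eef_pos"],o["tool_rot"],o["ft_force"],o["grip_width"])
im,K,M,e,c=cam("wrist");np.savez("w6.npz",im=im,K=K,M=M,e=e)
for y in (.0608,):
  d=M.T@(np.array([.6133,y,.05])-e);u=K[0,0]*d[0]/-d[2]+K[0,2];v=K[1,1]*-d[1]/-d[2]+K[1,2];print(u,v)
u,v=int(u),int(v);x0=max(0,u-80);y0=max(0,v-70)
print(x0,y0);cv2.imwrite("pics/w6.png",cv2.resize(im[y0:v+70,x0:u+80,::-1],None,fx=4,fy=4,interpolation=2)[:600,:800])
E
```

```text
16.775 [ 0.61280523 -0.01935531  0.21596059] [ 0.70548384  0.70872483 -0.000761   -0.00104086] [-0.22704044  0.59436275 -0.75765731] -0.00011416409894529384
321.30605201420127 103.34558033098986
241 33
```

View pics/w6.png

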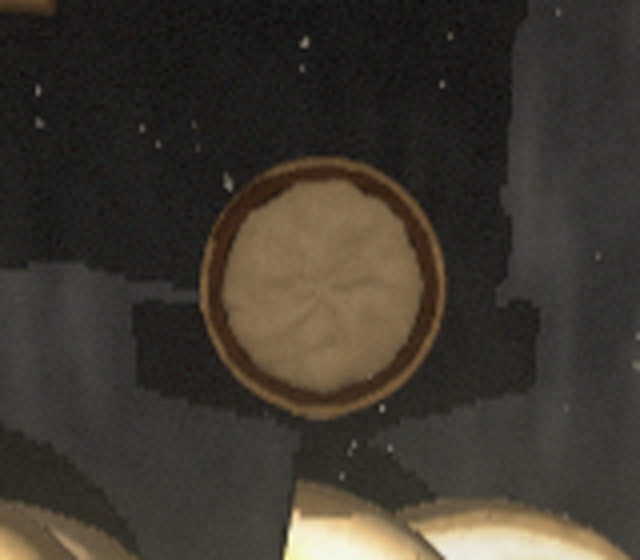

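The cheese sits concentric in the box, at crop (322,285), with the box rim showing evenly all round. Next is the bedding press. The top should be near z = 0.058, so the 5 mm depth is near 0.053.

Call:
move_arm:
  moves:
    - [[0,0.04,-0.04,0,0],[0,0.08,-0.09,0,0],[0,0.08,-0.13,0,0],[0,0.08,-0.155,0,0],[0,0.08,-0.155,0,0]]

```text
clock: 17.45
eef_pos: [0.6104, 0.0622, 0.0585]
tool_rot: [0.704, 0.71, -0.003, -0.003]
ft_force: [-0.9, 0.1, 2.1]
grip_width: 0.0
grasp_force: 0.0
```

Call:
move_arm:
  moves:
    - [[0,0,0,0,0],[0,0,0,0,0],[0,0,-0.002,0,0],[0,0,-0.004,0,0],[0,0,-0.004,0,0]]

```text
clock: 18.08
eef_pos: [0.6134, 0.0607, 0.0584]
tool_rot: [0.705, 0.709, -0.0, -0.0]
ft_force: [0.0, -0.3, 0.4]
grip_width: -0.0003
grasp_force: 0.0
```

Call:
move_arm:
  moves:
    - [[0,0,-0.001,0,0],[0,0,-0.002,0,0],[0,0,-0.002,0,0]]

```text
clock: 18.45
eef_pos: [0.6137, 0.0608, 0.0568]
tool_rot: [0.705, 0.709, 0.0, 0.0]
ft_force: [-0.6, 0.5, 3.2]
grip_width: -0.0001
grasp_force: 1.3
```

Call:
move_arm:
  moves:
    - [[0,0,-0.0015,0,0],[0,0,-0.003,0,0],[0,0,-0.003,0,0]]

```text
clock: 18.82
eef_pos: [0.6138, 0.0608, 0.0538]
tool_rot: [0.705, 0.709, 0.0, 0.0]
ft_force: [-1.0, -0.6, 5.2]
grip_width: -0.0001
grasp_force: 2.6
```

Call:
move_arm:
  moves:
    - [[0,0,-0.0007,0,0],[0,0,-0.0007,0,0],[0,0,-0.0007,0,0],[0,0,-0.0007,0,0]]

```text
clock: 19.32
eef_pos: [0.6138, 0.0608, 0.0533]
tool_rot: [0.705, 0.709, 0.0, 0.0]
ft_force: [-1.8, -0.6, 6.0]
grip_width: 0.0003
grasp_force: 2.8
```

Call:
move_arm:
  moves:
    - [[0,0,-0.0006,0,0],[0,0,-0.0006,0,0],[0,0,-0.0006,0,0]]

```text
clock: 19.7
eef_pos: [0.6138, 0.0608, 0.0528]
tool_rot: [0.705, 0.709, 0.0, 0.0]
ft_force: [-1.6, -0.9, 6.5]
grip_width: -0.0
grasp_force: 3.0
```

Call:
move_arm:
  moves:
    - [[0,0,0.005,0,0],[0,0,0.03,0,0],[0,0,0.08,0,0],[0,-0.03,0.14,0,0],[0,-0.08,0.165,0,0]]

```text
clock: 20.32
eef_pos: [0.6149, -0.0181, 0.2204]
tool_rot: [0.704, 0.71, 0.002, 0.001]
ft_force: [1.0, -0.1, 0.5]
grip_width: -0.0001
grasp_force: 0.0
```

Call:
move_arm:
  moves:
    - [[0,0,0,0,0],[0,0,0,0,0],[0,0,0,0,0],[0,0,0,0,0]]

```text
clock: 20.82
eef_pos: [0.613, -0.018, 0.2158]
tool_rot: [0.705, 0.71, -0.001, -0.001]
ft_force: [1.2, -0.1, -0.5]
grip_width: -0.0001
grasp_force: 0.0
```

```bash
python3 - <<'E'
from h import *
im=cam("wrist")[0];t=cam("top")[0]
a=cv2.resize(im[30:180,240:400,::-1],(400,375));b=cv2.resize(t[140:300,215:445,::-1],(400,278))
cv2.imwrite("pics/end.png",np.hstack([a,np.vstack([b,np.zeros((97,400,3),np.uint8)])]))
E
```

```text
(no output)
```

View pics/end.png

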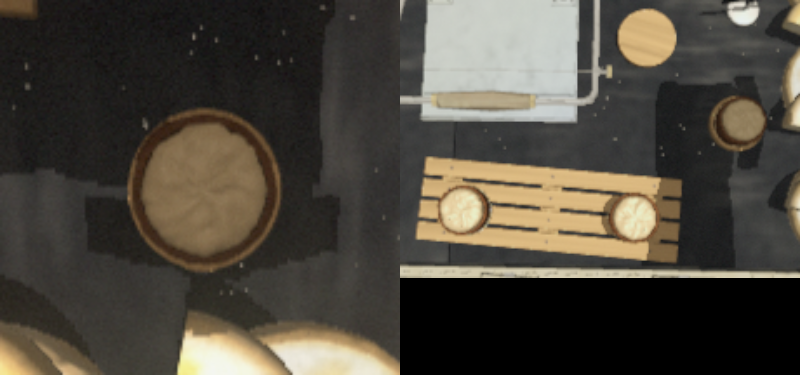

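The cheese sits centred in the box (left panel, (205,190)). The other two stand undisturbed on the board (right panel, (463,210) and (634,217)). Handing in.

```bash
python3 -c "
from workcell import job
print(job.job_done())"
```

```text
the job is handed in; nothing more can be done
None
```

I found the middle cheese to be the ripe one (about 6 N at roughly 5 mm, the only one I pressed), set it centred in the round box, bedded it with a second press of about 6 N, and handed the job in at about 21 s; no verdict was returned.

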